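# Hold a calibration weight over the balance with weight forceps

## Task

Bring the middle-sized of the three knob weights to the balance with the sprung weight forceps, never with the fingers: pick the forceps up by their ribbed finger plates, put their open tips either side of the weight's neck, and squeeze them to the marked working gap of 13 mm, so that the weight hangs by its knob without its neck being pinched. Finish while still holding the forceps at that gap, with the weight hanging upright and still over the middle of the weighing pan, about 2 cm above it, because the balance has yet to settle at zero: nothing may touch the balance, nothing is let go, and the other two weights stay where they are.

Things in the scene. Friction and masses are not known exactly. Their poses are not given: they have to be found in the camera images.
- forceps: Steel weight forceps, 80 g, 164 mm long, lying on the bench with the blades opening sideways. This body is the left blade and tail; the right blade is hinged to it. Origin: centre line, underside, midway along the finger plates. +x to the tips, +y to the left blade, z up (as relaxed). Spring hinge at x = -90 mm, tail end -106, tips from +30 to +58 mm.
- plates (a point): Middle between the two ribbed finger plates, 8 mm above the underside. Plates: 34 mm long (along x), 16 mm high, squeezed across y. Over their outer faces: 35 mm relaxed, 24 mm and parallel at the working gap. 1 mm there is 1.5 mm at the tips: a 32 mm grip leaves the tips 25 mm apart. Spring force on each plate: 6 N at rest, 11 N at the working gap.
- forceps_jaw (a joint): Closing angle of the right blade, rad: 0 relaxed (tips 29 mm apart), 0.12 at the working gap of 13 mm, at most 0.18. Tip gap in mm = 13 + 135 x (0.12 - angle).
- left_tip (a point): Inner face of the left tip, 45 mm ahead of the plates' middle, 8 mm above the underside; the weight's neck belongs here, between the tips. Each tip is a straight black-coated prong, 28 mm long, 5 mm high, 3.5 mm thick; parallel at the working gap.
- right_tip (a point): The same point on the right tip's inner face; the distance between the two is the tip gap.
- gap_mark (a point): Black cross line on the thin tongue that runs from the left blade through the right one, 45 mm behind the plates' middle: at the working gap the right blade's outer face stands at this line.
- weight_middle: The weight to bring: middle-sized steel knob weight, 39 mm high, about 100 g, standing upright. Origin: centre of its base, z up. Body 24 mm diameter from 0 to 21 mm, neck 10 mm diameter from 21 to 32 mm, knob 24 mm diameter from 32 to 39 mm above the base.
- weight_small: Smallest knob weight, 18 mm diameter, 31 mm high, 50 g; origin at the centre of its base. Leave it alone.
- weight_large: Largest knob weight, 30 mm diameter, 47 mm high, 200 g; origin at the centre of its base. Leave it alone.
- weight_plate: White fixed plate, 80 x 190 x 12 mm, with three round seats of 38 mm diameter and 3 mm depth in a row along its y axis, 60 mm apart, in which the weights stand in any order (bases 9 mm above the bench). Origin: centre of its underside, x across the row (away from the robot), z up.
- balance: White top-loading precision balance, fixed, 190 deep x 150 wide x 68 mm high, with a round steel pan of 90 mm diameter; its sloping display front faces the robot. Origin: centre of its underside; x points to its back.
- pan (a point): Centre of the top face of the weighing pan, 68 mm above the bench.
There are look-alikes about, which are no part of the job. Leave any purple look-alike of the weight_middle alone.

How it is judged:
By the outcome, as a careful person would: the job done as asked, in the order asked, and still so for the second after the job is handed in, while the arm keeps its last pose, push and grip.
It also fails if it takes over 48 s, if anything falls off the work surface, if the arm or the gripper's body presses on something with over 40 N, if the wrist force passes 120 N, or if a joint passes its speed limit or range.

## Robot

A 6-joint arm with a two-finger parallel gripper is mounted at the origin on a cart in front of the work surface, level with it; the furniture and walls round the work are solid. World frame = base frame: x ahead of the robot, y to its left, z up, the work surface at z = 0. Lengths are in m, angles in rad, forces in N, time in s.
With the tool pointing down it reaches from about 0.4 to 0.825 m from the base axis. Payload 7 kg.
Tool frame: the origin (TCP) lies at the centre of the arm's flange, where the gripper is bolted on; the fingertips stand 178 mm ahead of it and the grasp point (between the pads) lies arm.tcp_to_grasp ahead of it (arm.tcp_to_grasp is the distance from the TCP to the grasp point, in m); z points along the fingers, y is the direction in which the jaws open and shut (so a half turn about z gives the same grasp; the last joint's range is limited). The gripper opens to 88 mm and grips with 3 to 60 N. Pads are 19 mm wide; open, the fingers measure 130 mm over their backs; the gripper's body (78 mm by 193 mm) begins 47 mm behind the grasp point.
Start: joints at [1.539, 0.359, 0.012, 0, -1.224, -0.288], TCP at [0.212, 0.641, 0.405] pointing down, gripper open.
Joint ranges: [-3.07, 3.07], [-1.43, 2.12], [-1.02, 1.25], [-3.03, 1.67], [-3.05, -0], [-3.03, 3.03]. Speed limits (rad/s): [2.39, 2.39, 3.01, 3.14, 3.14, 3.14].

## Interface

Orientations are given as [roll, pitch, yaw] about the fixed x, y, z axes, in that order (R = Rz(yaw) Ry(pitch) Rx(roll)).
In Python, from station import arm gives the robot as it stands.
- The arm moves only by the tool move_arm, never from a script. Its argument "deltas" is a list of rows, each a list of 6 numbers: the shift along the world's x, y, z in mm, then the turn, a rotation vector about the world's x, y, z in degrees. In form: [[tx, ty, tz, ax, ay, az], ...]. A call has exactly 5 rows; each row shifts and turns the commanded pose from where the row before left it; what a row does not reach is not made up. A row lasts 1/12 s, in which the tool goes at most 41.7 mm and 7.16 degrees, less where a joint would pass 70% of its speed; a pose out of reach is approached as far as the arm can. A call with a gripper value outside its range is refused whole. "claw" is the closure in counts, from 0 (fully open) to 255 (shut), set as the call begins (left out, the last holds). The fingers move at their own pace and stop on an object; "squeeze" is the grip in N (left out, the last holds). Time passes only in rows, so rows that do not move let the fingers close, or fill a call up. It gives the time, the measured TCP pose, the force and the opening at its end, in the units of the state.
- arm.get_state(): the state, without advancing time (a new reading comes with each control period).
- arm.grab_frame(name): name is "scene" or "top" or "wrist"; returns the picture (480x640x3 uint8, red, green, blue); there is no depth.
- arm.calibration(name): a dict with "intrinsics" (3x3 intrinsics, pixels), "T" (4x4, takes a point from camera to world coordinates); the wrist camera has in their place "mount" (4x4, takes a point from camera to tool coordinates, whose origin is the TCP and whose axes are the flange's). Camera axes: x right, y up, looking along -z (the intrinsics and any distortion apply to the point x, -y, -z); pixel columns grow to the right and rows downward; lengths in m; the calibration is good to about 2 mm. A picture is of the moment at which its call begins: read the wrist's pose just before it. calibration takes no time and is no camera call.
- arm.job_done(): hands the job in, once; it reports no verdict.
Trained networks look in the newest picture that a camera, given by its name, has taken for a name from the list of things; names that differ only in an ending like _2 or _b are one class to them, and where a whole thing is asked for, a point or a joint stands for the part that bears it (a point fixed in the world has none). Each returns a list of dicts, best first, with "score" (0 to 1); they miss things now and then, are a little off and sometimes report something else, mostly with a low value. They report only what shows in the picture. A call takes as long as a camera call. They do not tell look-alikes from the thing itself.
- arm.spot_in(thing, camera): "xy" ([column, row] in pixels, amid what is visible of it).
- arm.masks_of(thing, camera): "pixels" (480x640 bool, what is visible of it) and "xy" ([column, row] in pixels, amid what is visible of it).
- arm.spot_point(thing, camera): "xy" ([column, row] in pixels: a listed point, or the origin of a listed thing).
The state is a dict: "t": time; "q": joint angles; "qd": joint speeds; "joint_efforts": joint torques, N m; "eef_pos": TCP position; "ee_rot": TCP orientation; "force": force on the tool from outside, world axes, zero at the start; "moment": the same for the moment, N m; "width": finger opening in m.
Only numpy, scipy, OpenCV 4.12 (cv2) and the standard library are available. Lean on these libraries where they do the work, as an engineer would, in place of code of your own. Each camera call takes 0.05 s, during which the arm holds its last target. There are 200 camera calls.

## Working session

There is one attempt and no reset: what is moved stays moved. The work goes in short steps, Python scripts to look and compute and a tool call to move; the robot and the scene stay as the last step left them, time stands still between calls to the robot, and variables do not carry over. Pictures are saved under pics/ and viewed, about 8 in all and at most 12, crops included, and the job is handed in when it is done.

Besides the shell and the picture viewer there is one more tool, called by a JSON object that holds its "op" and its "data". move_arm: Moves the arm, as the interface text tells. Its arguments: {"type":"object","properties":{"deltas":{"type":"array","items":{"type":"array","items":{"type":"number"}}},"claw":{"type":"number"},"squeeze":{"type":"number"}},"required":["deltas"]}

```bash
ls; mkdir -p pics; cat > h.py <<'E'
import numpy as np, cv2
from scipy.spatial.transform import Rotation as Ro
from station import arm
def cam(n, st=None):
    c=arm.calibration(n); K=np.array(c["intrinsics"])
    if "T" in c: T=np.array(c["T"])
    else:
        st=st or arm.get_state(); B=np.eye(4)
        B[:3,:3]=Ro.from_euler('xyz',st["ee_rot"]).as_matrix(); B[:3,3]=st["eef_pos"]
        T=B@np.array(c["mount"])
    return K,T
def ray(n,xy,z,st=None):
    K,T=cam(n,st); d=np.linalg.inv(K)@[xy[0],xy[1],1]; d=T[:3,:3]@[d[0],-d[1],-d[2]]
    o=T[:3,3]; return o+d*(z-o[2])/d[2]
def proj(n,p,st=None):
    K,T=cam(n,st); q=T[:3,:3].T@(np.array(p)-T[:3,3]); u=K@[q[0],-q[1],-q[2]]; return u[:2]/u[2]
def save(n,f): 
    im=arm.grab_frame(n); cv2.imwrite("pics/"+f,im[...,::-1]); return im
E
python3 - <<'E'
from h import *
print(arm.get_state(), arm.tcp_to_grasp)
print({k:v for k,v in arm.calibration("wrist").items()})
print([k for k in arm.calibration("top")], cam("top")[1][:3,3],cam("scene")[1][:3,3])
for n in("top","scene"):
    im=save(n,n+"1.png")
    for t,z in(("forceps",.008),("weight_middle",.009),("weight_small",.009),("weight_large",.009),("pan",.068),("plates",.008),("left_tip",.008),("right_tip",.008),("gap_mark",.008),("weight_plate",0)):
        for r in arm.spot_point(t,n)[:3]: print(n,t,round(r["score"],2),np.round(r["xy"],1),np.round(ray(n,r["xy"],z),4))
E
```

```text
pics
{'t': 0.0, 'q': array([ 1.53908786e+00,  3.59404152e-01,  1.10285495e-02, -3.73273263e-04,
       -1.22407481e+00, -2.88102355e-01]), 'qd': array([ 1.17583569e-05,  1.39408796e-03,  2.12942569e-04,  7.10077042e-04,
        3.98836497e-04, -1.82181114e-03]), 'joint_efforts': array([ 1.67765702e-04, -5.82711446e+01,  2.93071425e+01,  6.99704468e+00,
        7.23727353e-03, -1.47802734e-04]), 'eef_pos': array([0.21214499, 0.64058468, 0.4036939 ]), 'ee_rot': array([ 3.13990703e+00, -1.33597066e-04, -3.19937845e-01]), 'force': array([0.00427364, 0.57416147, 0.38280754]), 'moment': array([ 0.09889903, -0.02020943,  0.01056536]), 'width': 0.0877813974550812} 0.1593
{'intrinsics': array([[345.82727601,   0.        , 320.64980981],
       [  0.        , 345.82727601, 232.8827334 ],
       [  0.        ,   0.        ,   1.        ]]), 'mount': array([[ 7.00043368e-04,  9.67827046e-01,  2.51615418e-01,
         6.76820104e-02],
       [ 9.99999403e-01, -4.66412936e-04, -9.88158431e-04,
         2.04773478e-04],
       [-8.39009769e-04,  2.51615959e-01, -9.67826795e-01,
         2.03371225e
[... 873 characters left out ...]
 forceps 0.83 [316.3 278.1] [0.4886 0.0271 0.008 ]
scene weight_middle 0.79 [200.7 290. ] [0.6542 0.1853 0.009 ]
scene weight_middle 0.66 [218.4 315.5] [0.5799 0.2141 0.009 ]
scene weight_middle 0.58 [203.9 388.6] [0.4917 0.3394 0.009 ]
scene weight_small 0.65 [192.7 339.4] [0.5779 0.2801 0.009 ]
scene weight_large 0.8 [241.3 295.8] [0.5789 0.152  0.009 ]
scene pan 0.72 [339.9 187.6] [ 0.5822 -0.2094  0.068 ]
scene plates 0.68 [312.1 276.2] [0.4987 0.0274 0.008 ]
scene left_tip 0.78 [294.3 269.1] [0.541  0.0308 0.008 ]
scene right_tip 0.56 [302.9 262.8] [0.5379 0.0046 0.008 ]
scene gap_mark 0.57 [331.9 283.6] [0.4541 0.0225 0.008 ]
scene weight_plate 0.97 [222.6 318.4] [0.575  0.2096 0.    ]
```

View pics/top1.png

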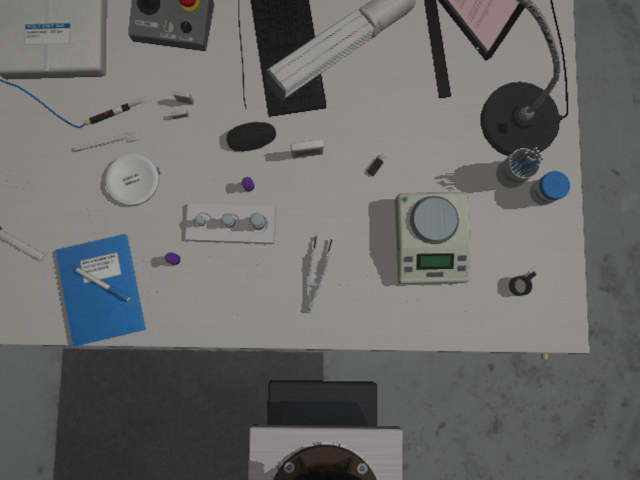

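View pics/scene1.png

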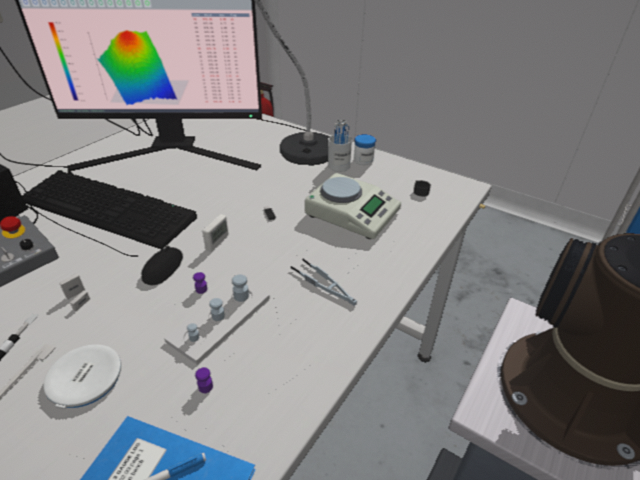

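The top picture shows the forceps at about (318,265), tips pointing away from the robot. The steel weights are on the white plate, the middle one at (229,220), and the pan is at (436,218). The purple look-alikes are at (172,259) and (248,184), and the scene picture agrees. I'll go above the forceps next.

{"op": "move_arm", "data": {"deltas": [[14, -31, -5, 0, 0, 0.5], [14, -31, -5, 0, 0, 0.5], [14, -31, -5, 0, 0, 0.5], [14, -31, -5, 0, 0, 0.5], [14, -31, -5, 0, 0, 0.5]]}}

```text
t: 1.52
eef_pos: [0.2826, 0.4842, 0.3795]
ee_rot: [-3.141, -0.0, -0.275]
force: [0.6, 0.0, -0.6]
width: 0.0874
```

{"op": "move_arm", "data": {"deltas": [[14, -31, -5, 0, 0, 0.5], [14, -31, -5, 0, 0, 0.5], [14, -31, -5, 0, 0, 0.5], [14, -31, -5, 0, 0, 0.5], [14, -31, -5, 0, 0, 0.5]]}}

```text
t: 1.93
eef_pos: [0.3525, 0.3291, 0.3548]
ee_rot: [-3.141, -0.0, -0.232]
force: [0.0, -0.3, 0.1]
width: 0.0877
```

{"op": "move_arm", "data": {"deltas": [[14, -31, -5, 0, 0, 0.5], [14, -31, -5, 0, 0, 0.5], [14, -31, -5, 0, 0, 0.5], [14, -31, -5, 0, 0, 0.5], [14, -31, -5, 0, 0, 0.5]]}}

```text
t: 2.35
eef_pos: [0.4225, 0.1742, 0.3299]
ee_rot: [-3.141, -0.001, -0.188]
force: [1.2, 0.2, -0.3]
width: 0.0874
```

{"op": "move_arm", "data": {"deltas": [[14, -31, -5, 0, 0, 0.5], [14, -31, -5, 0, 0, 0.5], [14, -31, -5, 0, 0, 0.5], [14, -31, -5, 0, 0, 0.5], [14, -31, -5, 0, 0, 0.5]]}}

```text
t: 2.77
eef_pos: [0.4927, 0.0191, 0.3048]
ee_rot: [-3.141, -0.001, -0.145]
force: [0.4, 1.3, -0.0]
width: 0.0876
```

{"op": "move_arm", "data": {"deltas": [[0, 0, 0, 0, 0, 0], [0, 0, 0, 0, 0, 0], [0, 0, 0, 0, 0, 0], [0, 0, 0, 0, 0, 0], [0, 0, 0, 0, 0, 0]]}}

```text
t: 3.18
eef_pos: [0.492, 0.0217, 0.305]
ee_rot: [-3.141, -0.001, -0.144]
force: [-0.3, 0.2, 0.3]
width: 0.0875
```

```bash
cat >> h.py <<'E'
def look(things,n="wrist",f=None):
    st=arm.get_state(); im=arm.grab_frame(n)
    if f: cv2.imwrite("pics/"+f,im[...,::-1])
    print("tcp",np.round(st["eef_pos"],4),np.round(np.degrees(st["ee_rot"]),2),"w",round(st["width"],4),"F",np.round(st["force"],2),"t",st["t"])
    for t,z in things:
        for r in arm.spot_point(t,n)[:2]: print(n,t,round(r["score"],2),np.round(r["xy"],1),np.round(ray(n,r["xy"],z,st)*1000,1))
    return im,st
E
python3 -c "
from h import *
look([('forceps',0),('plates',.008),('left_tip',.008),('right_tip',.008),('gap_mark',.008)],f='w1.png')"
```

```text
tcp [0.492  0.0217 0.305 ] [-1.7998e+02 -4.0000e-02 -8.2300e+00] w 0.0875 F [-0.27  0.17  0.3 ] t 3.1833
wrist left_tip 0.57 [302.8 173.2] [538.2  28.9   8. ]
wrist right_tip 0.83 [340.6 175.4] [ 5.322e+02 -4.000e-01  8.000e+00]
wrist gap_mark 0.96 [332.  284.9] [440.7  18.8   8. ]
```

View pics/w1.png

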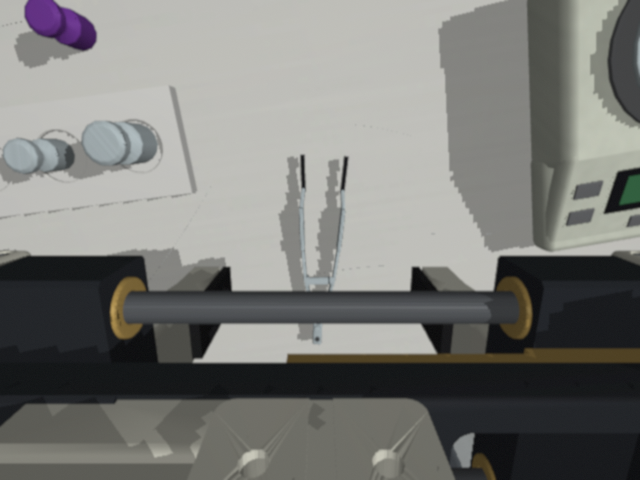

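The wrist view shows the prongs at x≈303 and x≈345 (rows 156–188), the tongue at row 281 and the tail end near (317,340). I'll compute the axis from these.

```bash
python3 -c "
from h import *
tl=(ray('wrist',(303,156),.010)+ray('wrist',(346.5,157),.010))/2
bl=(ray('wrist',(303,188),.010)+ray('wrist',(343.5,189),.010))/2
ta=ray('wrist',(317,342),.012)
d=tl-ta; print(tl,bl,ta,np.linalg.norm(d),np.degrees(np.arctan2(d[1],d[0])))
u=d/np.linalg.norm(d); print('plates from tip',tl-u*.058,'from base',bl-u*.03,'from tail',ta+u*.106)
print(proj('wrist',tl-u*.058))
a=ray('wrist',(303,156),.01)-ray('wrist',(303,188),.01);b=ray('wrist',(346.5,157),.01)-ray('wrist',(343.5,189),.01)
for v in(a,b):print(np.degrees(np.arctan2(v[1],v[0])))
"
```

```text
[0.54853471 0.00935291 0.01      ] [0.52413526 0.01400893 0.01      ] [0.39044138 0.0387021  0.012     ] 0.1608069534266441 -10.516930134704378
plates from tip [0.49151346 0.0199386  0.01072136] from base [0.49464151 0.01948429 0.01037312] from tail [0.49465262 0.01935583 0.01068165]
[321.71620989 229.24006555]
-8.962501204149731
-12.636595322769065
```

{"op": "move_arm", "data": {"deltas": [[0.5, -1, -15, 0, 0, -0.7], [0.5, -1, -20, 0, 0, -0.8], [0.5, 0, -20, 0, 0, -0.8], [0, 0, -15, 0, 0, 0], [0, 0, -15, 0, 0, 0]], "claw": 80, "squeeze": 30}}

```text
t: 3.9
eef_pos: [0.4936, 0.0188, 0.2188]
ee_rot: [3.141, 0.0, -0.185]
force: [0.2, -0.4, 0.3]
width: 0.0621
```

{"op": "move_arm", "data": {"deltas": [[0, 0, -15, 0, 0, 0], [0, 0, -12, 0, 0, 0], [0, 0, -8, 0, 0, 0], [0, 0, -4, 0, 0, 0], [0, 0, 0, 0, 0, 0]]}}

```text
t: 4.32
eef_pos: [0.4936, 0.0188, 0.18]
ee_rot: [3.141, 0.001, -0.185]
force: [-0.2, 0.5, 0.3]
width: 0.06
```

```bash
python3 -c "
from h import *
look([('left_tip',.008),('right_tip',.008),('gap_mark',.008)],f='w2.png')"
```

```text
tcp [0.4936 0.0188 0.18  ] [ 1.7995e+02  6.0000e-02 -1.0610e+01] w 0.06 F [-0.2   0.54  0.34] t 4.3167
wrist left_tip 0.98 [281.3 198.7] [539.5  27.3   8. ]
wrist right_tip 0.92 [348.5 199.6] [533.7  -1.8   8. ]
```

View pics/w2.png

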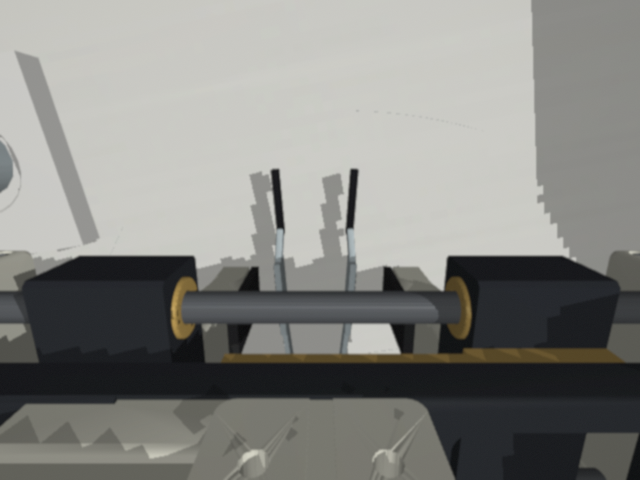

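Tips at (276–280, 200) and (352, 200), straight between the fingers. I'll close to a 31 mm grip, tips about 23 mm apart.

{"op": "move_arm", "data": {"deltas": [[0, 0, 0, 0, 0, 0], [0, 0, 0, 0, 0, 0], [0, 0, 0, 0, 0, 0], [0, 0, 0, 0, 0, 0], [0, 0, 0, 0, 0, 0]], "claw": 165, "squeeze": 30}}

```text
t: 4.93
eef_pos: [0.4939, 0.0188, 0.1809]
ee_rot: [-3.141, -0.001, -0.185]
force: [-0.3, 0.8, 1.9]
width: 0.0338
```

{"op": "move_arm", "data": {"deltas": [[0, 0, 0, 0, 0, 0], [0, 0, 0, 0, 0, 0], [0, 0, 2, 0, 0, 0], [0, 0, 4, 0, 0, 0], [0, 0, 8, 0, 0, 0]]}}

```text
t: 5.35
eef_pos: [0.4932, 0.0185, 0.1943]
ee_rot: [3.14, 0.002, -0.186]
force: [-0.5, 0.1, 0.2]
width: 0.0311
```

{"op": "move_arm", "data": {"deltas": [[0, 0, 12, 0, 0, 0], [0, 0, 12, 0, 0, 0], [0, 0, 8, 0, 0, 0], [0, 0, 4, 0, 0, 0], [0, 0, 0, 0, 0, 0]]}}

```text
t: 5.77
eef_pos: [0.494, 0.0188, 0.2318]
ee_rot: [-3.14, -0.002, -0.185]
force: [0.7, -0.0, -0.3]
width: 0.0311
```

```bash
python3 -c "
from h import *
look([('left_tip',.058),('right_tip',.058),('gap_mark',.058)],f='w3.png')
look([('left_tip',.058),('right_tip',.058),('weight_middle',.009),('weight_plate',0)],n='scene',f='s3.png')
a=cv2.imread('pics/w3.png')[120:360,160:480];b=cv2.imread('pics/s3.png')[200:360,180:393]
cv2.imwrite('pics/c3.png',np.hstack([cv2.resize(a,(400,300)),cv2.resize(b,(400,300))]))"
```

```text
tcp [0.494  0.0188 0.2318] [-1.7993e+02 -1.0000e-01 -1.0620e+01] w 0.0311 F [ 0.66 -0.01 -0.31] t 5.7667
wrist left_tip 0.73 [294.8 202.9] [537.3  22.3  58. ]
wrist right_tip 0.86 [348.9 201.2] [533.6  -1.7  58. ]
tcp [0.4934 0.0186 0.2301] [ 1.7997e+02  5.0000e-02 -1.0630e+01] w 0.0312 F [ 0.06  0.19 -1.21] t 5.9667
scene right_tip 0.49 [306.1 246.8] [527.9   7.1  58. ]
scene weight_middle 0.9 [207.5 388.8] [486.8 336.4   9. ]
scene weight_middle 0.66 [203.7 286.6] [656.2 175.2   9. ]
```

View pics/c3.png

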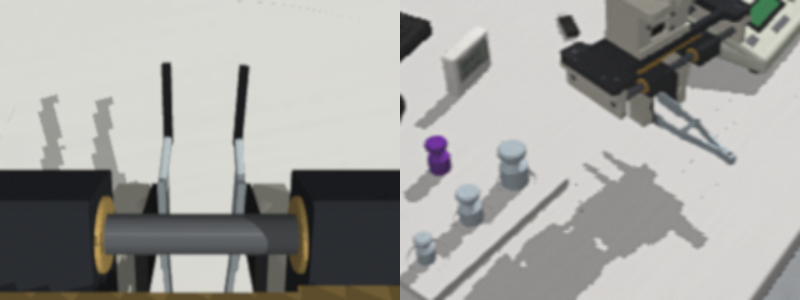

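The forceps are held with tips about 24 mm apart, straight and off the bench (left crop: prongs at (167,100) and (241,100)). I'll carry them to just in front of the middle weight.

{"op": "move_arm", "data": {"deltas": [[0, 8, 3, 0, 0, 0.9], [0, 16, 2, 0, 0, 0.9], [0, 24, 0, 0, 0, 0.9], [0, 26, 0, 0, 0, 0.9], [0, 26, 0, 0, 0, 0.9]]}}

```text
t: 6.63
eef_pos: [0.4936, 0.1201, 0.2359]
ee_rot: [-3.141, -0.0, -0.106]
force: [0.6, -1.0, 0.2]
width: 0.031
```

{"op": "move_arm", "data": {"deltas": [[0, 26, 0, 0, 0, 0.9], [0, 26, 0, 0, 0, 0.9], [0, 22, 0, 0, 0, 0.9], [0, 14, 0, 0, 0, 0.9], [0, 7, 0, 0, 0, 0.5]]}}

```text
t: 7.05
eef_pos: [0.4937, 0.2158, 0.2358]
ee_rot: [-3.141, -0.0, -0.032]
force: [0.7, 0.5, -1.0]
width: 0.0307
```

{"op": "move_arm", "data": {"deltas": [[0, 0, 0, 0, 0, 0], [0, 0, 0, 0, 0, 0], [0, 0, 0, 0, 0, 0], [0, 0, 0, 0, 0, 0], [0, 0, 0, 0, 0, 0]]}}

```text
t: 7.47
eef_pos: [0.4937, 0.2128, 0.2357]
ee_rot: [3.141, 0.0, -0.037]
force: [0.4, -0.4, -0.5]
width: 0.0313
```

```bash
python3 -c "
from h import *
im,st=look([('left_tip',.063),('right_tip',.063)],f='w4.png')
for t,h in (('weight_middle',39),('weight_small',31),('weight_large',47)):
    for r in arm.spot_point(t,'wrist')[:3]: print(t,r['score'],np.round(r['xy'],1),ray('wrist',r['xy'],.009,st))
    for r in arm.masks_of(t,'wrist')[:3]:
        ys,xs=np.nonzero(r['pixels']);print(' mask',r['score'],xs.min(),xs.max(),ys.min(),ys.max())
im,st=look([('left_tip',.063),('right_tip',.063)],n='scene',f='s4.png')
"
```

```text
tcp [0.4937 0.2128 0.2357] [ 1.7999e+02  1.0000e-02 -2.0900e+00] w 0.0313 F [ 0.38 -0.37 -0.49] t 7.4667
wrist left_tip 0.59 [295.8 200.6] [536.9 221.9  63. ]
wrist right_tip 0.56 [346.7 200.8] [536.  199.3  63. ]
weight_middle 0.77 [140.3 248.3] [0.50172207 0.32456117 0.009     ]
 mask 0.84 85 156 235 280
 mask 0.6 284 335 74 130
weight_small 0.58 [204.5 112.3] [0.58034038 0.27489261 0.009     ]
 mask 0.57 169 220 92 130
weight_large 0.57 [425.6 104.3] [0.58014374 0.15015679 0.009     ]
 mask 0.69 399 484 60 133
tcp [0.4937 0.2137 0.2357] [180.     0.    -2.02] w 0.0309 F [ 0.39 -0.51  0.18] t 7.9167
```

View pics/w4.png

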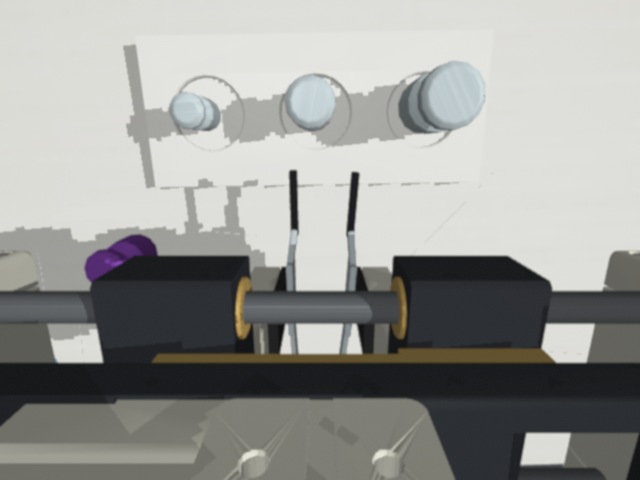

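View pics/s4.png

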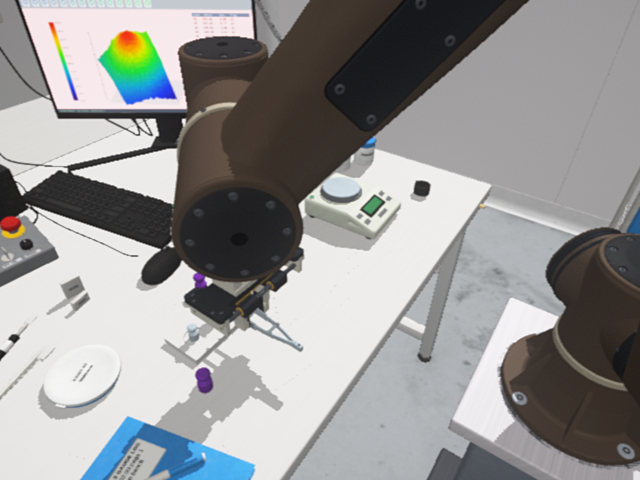

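Wrist view: the middle weight's knob is a circle at (311,102) with radius about 25, and the prongs are at x≈294 and x≈353 (rows 172–235). The scene camera is blocked by the arm, so I'll use the wrist view.

```bash
python3 -c "
from h import *
st=arm.get_state()
r=lambda p,z:ray('wrist',p,z,st)
g=cv2.imread('pics/w4.png',0)[60:150,270:360]
c=cv2.HoughCircles(cv2.medianBlur(g,3),cv2.HOUGH_GRADIENT,1,50,param1=80,param2=15,minRadius=20,maxRadius=32);print(c+[270,60,0] if c is not None else c)
k=r((311,102),.048);print('knob',k)
for z in(.060,.063,.066):
  L,Rr=r((294,171),z),r((355,173),z);l,rr=r((293.5,235),z),r((350,235),z)
  print(z,L,l,np.linalg.norm(L-l),Rr,rr,np.linalg.norm(Rr-rr)); m=(L+Rr)/2;m0=(l+rr)/2;print(m,m0,np.degrees(np.arctan2(*(m-m0)[1::-1])))
"
```

```text
[[[311.5        101.5         28.10000038]]]
knob [0.57940383 0.21477494 0.048     ]
0.06 [0.54960293 0.2232419  0.06      ] [0.52027525 0.22505717 0.06      ] 0.0293838057034143 [0.54779096 0.19621385 0.06      ] [0.51936449 0.19880786 0.06      ] 0.028544579709532506
[0.54869694 0.20972787 0.06      ] [0.51981987 0.21193251 0.06      ] -4.36581458381812
0.063 [0.54982791 0.22300773 0.063     ] [0.52106664 0.22478794 0.063     ] 0.028816313851832746 [0.54805094 0.19650168 0.063     ] [0.52017347 0.19904559 0.063     ] 0.027993295898460422
[0.54893942 0.2097547  0.063     ] [0.52062005 0.21191676 0.063     ] -4.36581458381815
0.066 [0.5500529  0.22277356 0.066     ] [0.52185803 0.22451871 0.066     ] 0.02824882200025119 [0.54831091 0.1967895  0.066     ] [0.52098245 0.19928331 0.066     ] 0.027442012087388227
[0.5491819  0.20978153 0.066     ] [0.52142024 0.21190101 0.066     ] -4.365814583818181
```

{"op": "move_arm", "data": {"deltas": [[0, 1, -5, 0, 0, 0], [0, 1, -8, 0, 0, 0], [0, 1, -8, 0, 0, 0], [0, 1, -5, 0, 0, 0], [0, 0, -2, 0, 0, 0]]}}

```text
t: 8.48
eef_pos: [0.4934, 0.2177, 0.2061]
ee_rot: [3.14, 0.002, -0.035]
force: [-0.3, -0.4, -1.3]
width: 0.031
```

{"op": "move_arm", "data": {"deltas": [[2, 0, 0, 0, 0, 0], [4, 0, 0, 0, 0, 0], [4, 0, 0, 0, 0, 0], [2, 0, 0, 0, 0, 0], [0, 0, 0, 0, 0, 0]]}}

```text
t: 8.9
eef_pos: [0.5064, 0.2179, 0.2079]
ee_rot: [-3.141, -0.001, -0.036]
force: [1.3, -0.9, 0.1]
width: 0.0312
```

```bash
python3 -c "
from h import *
im,st=look([('left_tip',.0365),('right_tip',.0365)],f='w5.png')
cv2.imwrite('pics/c5.png',cv2.resize(im[40:280,160:480,::-1],(800,600),interpolation=cv2.INTER_CUBIC))
"
```

```text
tcp [0.5064 0.2179 0.2079] [-1.7997e+02 -4.0000e-02 -2.0400e+00] w 0.0312 F [ 1.25 -0.92  0.1 ] t 8.9
wrist right_tip 0.94 [348.3 199.5] [549.6 203.8  36.5]
```

View pics/c5.png

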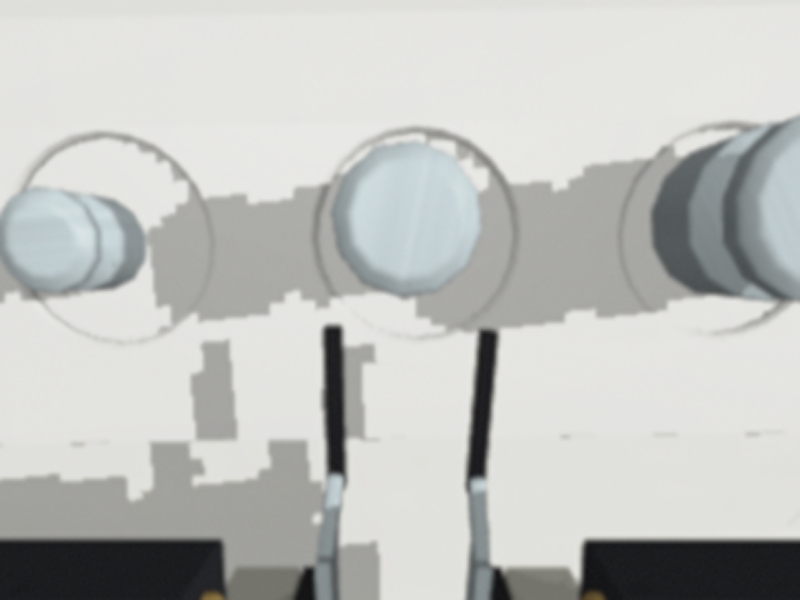

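The crop shows the knob at (323,128) in full-frame pixels and the prong ends at (293,170) and (355,173), with bases at (294,230) and (351,231). The tips are clear of all three weights.

```bash
python3 -c "
from h import *
st=arm.get_state()
r=lambda p,z:ray('wrist',p,z,st)*1000
print(r((322.8,127.6),.048))
z=.038
a,b,c,d=r((292.8,170.4),z),r((355.2,172.8),z),r((294.4,230),z),r((350.8,231.2),z)
print((a+b)/2,(c+d)/2,(a+b+c+d)/4,np.linalg.norm(a-c),np.linalg.norm(b-d))
"
```

```text
[578.95908546 213.81220364  48.        ]
[561.38034141 213.80751332  38.        ] [535.44535105 215.27977119  38.        ] [548.41284623 214.54364226  38.        ] 26.19990237469663 25.775391877084427
```

{"op": "move_arm", "data": {"deltas": [[3, 0, 0, 0, 0, 0], [5, 0, 0, 0, 0, 0], [5, -0.5, 0, 0, 0, 0], [5, 0, 0, 0, 0, 0], [5, 0, 0, 0, 0, 0]]}}

```text
t: 9.47
eef_pos: [0.5294, 0.2173, 0.2077]
ee_rot: [-3.142, -0.0, -0.035]
force: [0.4, 0.7, -1.0]
width: 0.031
```

{"op": "move_arm", "data": {"deltas": [[4, 0, 0, 0, 0, 0], [2, 0, 0, 0, 0, 0], [1, 0, 0, 0, 0, 0], [0, 0, 0, 0, 0, 0], [0, 0, 0, 0, 0, 0]]}}

```text
t: 9.88
eef_pos: [0.5356, 0.2172, 0.2076]
ee_rot: [3.141, 0.0, -0.035]
force: [-0.3, -0.0, -1.0]
width: 0.0309
```

```bash
python3 -c "
from h import *
im,st=look([('left_tip',.0355),('right_tip',.0355)],f='w6.png')
cv2.imwrite('pics/c6.png',cv2.resize(im[100:280,200:440,::-1],(800,600),interpolation=cv2.INTER_CUBIC))
"
```

```text
tcp [0.5356 0.2172 0.2076] [ 1.7999e+02  1.0000e-02 -2.0300e+00] w 0.0309 F [-0.28 -0.01 -0.95] t 9.8833
wrist left_tip 0.58 [297.3 200.5] [578.8 225.5  35.5]
wrist right_tip 0.66 [349.3 202.6] [577.1 202.6  35.5]
```

View pics/c6.png

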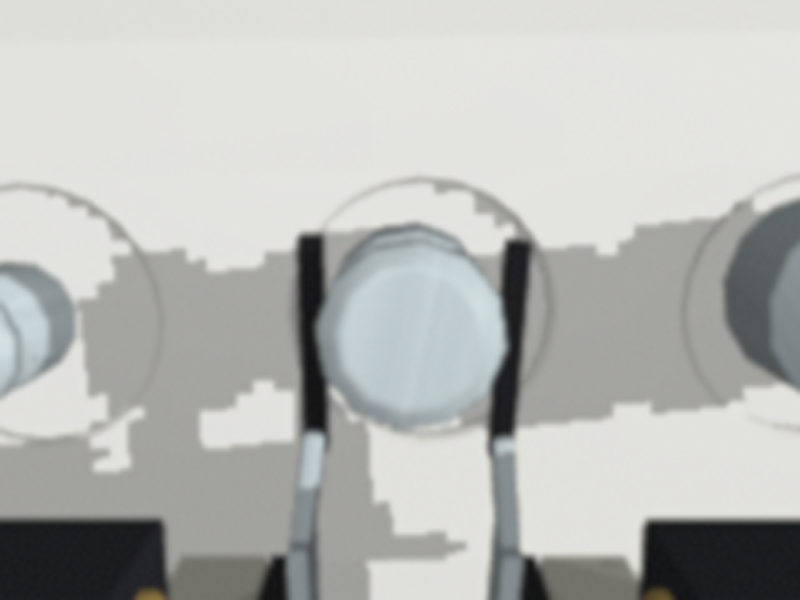

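The neck is centred between the prongs (knob at crop x≈412, prong midline ≈410) and at mid-length. I'll squeeze to the 24 mm plate width, which is the 13 mm gap.

{"op": "move_arm", "data": {"deltas": [[0, 0, 0, 0, 0, 0], [0, 0, 0, 0, 0, 0], [0, 0, 0, 0, 0, 0], [0, 0, 0, 0, 0, 0], [0, 0, 0, 0, 0, 0]], "claw": 178}}

```text
t: 10.45
eef_pos: [0.5357, 0.2173, 0.2077]
ee_rot: [-3.142, -0.0, -0.035]
force: [-0.3, -0.1, -0.5]
width: 0.0265
```

{"op": "move_arm", "data": {"deltas": [[0, 0, 0, 0, 0, 0], [0, 0, 0, 0, 0, 0], [0, 0, 0, 0, 0, 0], [0, 0, 0, 0, 0, 0], [0, 0, 0, 0, 0, 0]], "claw": 185}}

```text
t: 10.87
eef_pos: [0.5357, 0.2172, 0.2076]
ee_rot: [3.142, 0.0, -0.035]
force: [0.6, -0.7, -0.6]
width: 0.0244
```

```bash
python3 -c "
from h import *
im,st=look([('left_tip',.0355),('right_tip',.0355),('gap_mark',.0355)],f='w7.png')
cv2.imwrite('pics/c7.png',cv2.resize(im[100:280,200:440,::-1],(800,600),interpolation=cv2.INTER_CUBIC))
"
```

```text
tcp [0.5357 0.2172 0.2076] [180.     0.    -2.03] w 0.0244 F [ 0.61 -0.71 -0.59] t 10.8667
```

View pics/c7.png

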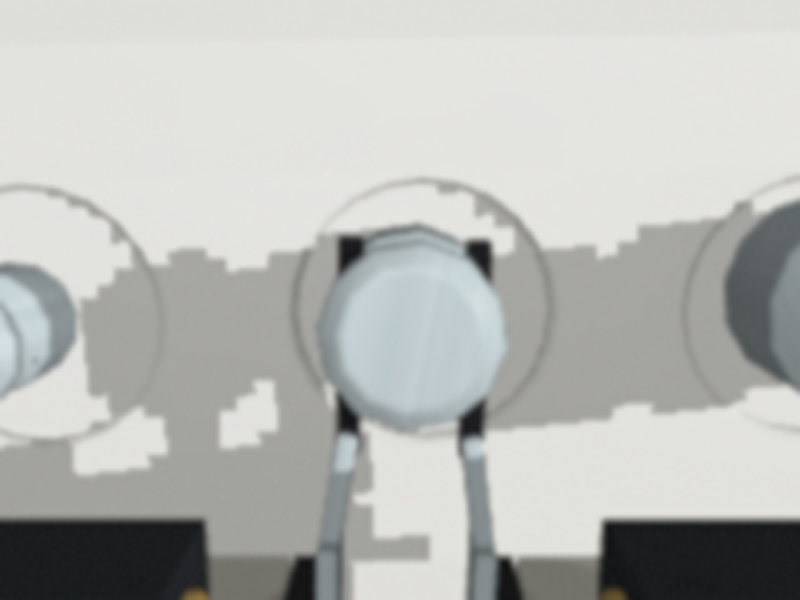

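The prongs are either side of the neck and parallel, with an inner gap of about 31–32 px, or 13.5–14 mm. I'll average some width readings.

```bash
python3 -c "
from h import *
w=[]
for i in range(5): arm.grab_frame('wrist'); w.append(arm.get_state()['width']*1000)
print(np.round(w,2),np.mean(w))
g=arm.grab_frame('wrist')[...,::-1].mean(2)
for row in (173,231,232): print(row,np.round(g[row,296:352]).astype(int))
"
```

```text
[24.23 24.13 24.1  24.05 24.25] 24.150364608850843
173 [166 166 165 165 150 105  54  31  30  30  29  30  53  93 126 144 152 156
 157 155 155 153 151 153 157 157 159 162 163 167 171 173 172 170 171 175
 179 181 179 175 171 168 159 133  91  57  46  45  45  50  85 147 204 225
 226 226]
231 [162 161 161 153 139 148 170 178 177 172 157 127 129 154 179 209 223 223
 223 223 222 220 219 216 215 213 210 206 204 202 199 196 195 198 200 201
 203 203 205 205 186 132  88 100 119 133 142 142 152 189 217 224 224 223
 224 224]
232 [162 162 161 153 146 160 183 193 195 196 181 140 128 151 178 209 222 224
 224 223 223 223 222 222 221 221 220 218 216 215 212 210 210 212 214 215
 216 217 218 217 197 141 110 137 160 172 181 182 189 210 222 224 224 224
 224 224]
```

Mean width is 24.15 mm, which gives a gap of about 13.2 mm; the pixel edges say about 13.4 mm. That's good, so I'll lift gently.

{"op": "move_arm", "data": {"deltas": [[0, 0, 0.8, 0, 0, 0], [0, 0, 0.8, 0, 0, 0], [0, 0, 0.8, 0, 0, 0], [0, 0, 0.8, 0, 0, 0], [0, 0, 0.8, 0, 0, 0]]}}

```text
t: 11.78
eef_pos: [0.5357, 0.2173, 0.2118]
ee_rot: [-3.141, -0.0, -0.035]
force: [0.1, -1.1, -1.6]
width: 0.0242
```

{"op": "move_arm", "data": {"deltas": [[0, 0, 1, 0, 0, 0], [0, 0, 1.5, 0, 0, 0], [0, 0, 2, 0, 0, 0], [0, 0, 3, 0, 0, 0], [0, 0, 4, 0, 0, 0]]}}

```text
t: 12.2
eef_pos: [0.5356, 0.2172, 0.2233]
ee_rot: [3.141, 0.0, -0.035]
force: [-0.4, 0.6, -2.4]
width: 0.0239
```

{"op": "move_arm", "data": {"deltas": [[0, 0, 5, 0, 0, 0], [0, 0, 5, 0, 0, 0], [0, 0, 4, 0, 0, 0], [0, 0, 2, 0, 0, 0], [0, 0, 0, 0, 0, 0]]}}

```text
t: 12.62
eef_pos: [0.5359, 0.2174, 0.2399]
ee_rot: [-3.141, -0.001, -0.035]
force: [-0.2, 0.1, -0.7]
width: 0.0241
```

```bash
python3 -c "
from h import *
im,st=look([])
cv2.imwrite('pics/c8.png',cv2.resize(im[60:300,160:480,::-1],(800,600),interpolation=cv2.INTER_CUBIC))
"
```

```text
tcp [0.5359 0.2174 0.2399] [-1.7995e+02 -5.0000e-02 -2.0200e+00] w 0.0241 F [-0.16  0.09 -0.7 ] t 12.6167
```

View pics/c8.png

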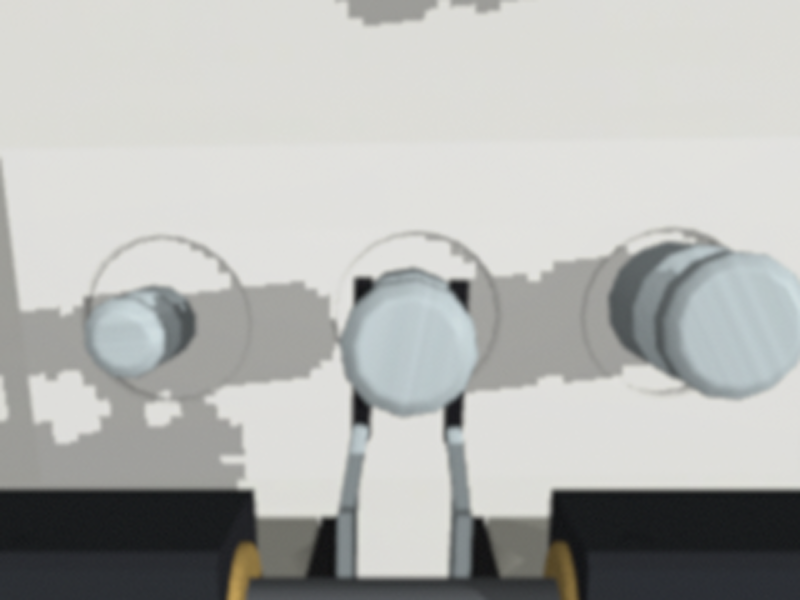

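The weight hangs by its knob clear of its seat (crop (409,346)), and the prong rows are unchanged, so the forceps haven't drooped. The other weights haven't moved. I'll raise it and carry it across smoothly.

{"op": "move_arm", "data": {"deltas": [[0, 0, 3, 0, 0, 0], [0, 0, 6, 0, 0, 0], [0, 0, 8, 0, 0, 0], [0, 0, 10, 0, 0, 0], [0, 0, 10, 0, 0, 0]]}}

```text
t: 13.08
eef_pos: [0.5358, 0.2173, 0.2773]
ee_rot: [-3.142, -0.0, -0.035]
force: [0.9, 0.6, -1.3]
width: 0.0243
```

{"op": "move_arm", "data": {"deltas": [[0, -1, 10, 0, 0, 0], [0, -2, 7, 0, 0, 0], [0, -4, 4, 0, 0, 0], [0, -6, 2, 0, 0, 0], [0, -8, 0, 0, 0, 0]]}}

```text
t: 13.5
eef_pos: [0.5357, 0.1958, 0.2996]
ee_rot: [-3.141, -0.001, -0.035]
force: [0.5, -0.7, -1.6]
width: 0.0244
```

{"op": "move_arm", "data": {"deltas": [[0, -10, 0, 0, 0, 0], [0, -12, 0, 0, 0, 0], [0, -14, 0, 0, 0, 0], [0, -14, 0, 0, 0, 0], [0, -14, 0, 0, 0, 0]]}}

```text
t: 13.92
eef_pos: [0.5355, 0.1305, 0.2989]
ee_rot: [3.141, 0.001, -0.036]
force: [-1.2, -0.1, -2.2]
width: 0.0243
```

{"op": "move_arm", "data": {"deltas": [[0, -14, 0, 0, 0, 0], [0, -14, 0, 0, 0, 0], [0, -14, 0, 0, 0, 0], [0, -14, 0, 0, 0, 0], [0, -14, 0, 0, 0, 0]]}}

```text
t: 14.33
eef_pos: [0.5357, 0.0608, 0.2992]
ee_rot: [-3.142, -0.0, -0.035]
force: [0.5, -0.6, -2.5]
width: 0.0244
```

{"op": "move_arm", "data": {"deltas": [[0, -14, 0, 0, 0, 0], [0, -14, 0, 0, 0, 0], [0, -14, 0, 0, 0, 0], [0, -14, 0, 0, 0, 0], [0, -14, 0, 0, 0, 0]]}}

```text
t: 14.75
eef_pos: [0.5356, -0.0091, 0.2992]
ee_rot: [-3.142, 0.0, -0.035]
force: [0.1, 0.1, -1.4]
width: 0.0242
```

{"op": "move_arm", "data": {"deltas": [[0, -14, 0, 0, 0, 0], [0, -14, 0, 0, 0, 0], [0, -14, 0, 0, 0, 0], [0, -14, 0, 0, 0, 0], [0, -14, 0, 0, 0, 0]]}}

```text
t: 15.17
eef_pos: [0.5355, -0.0791, 0.2991]
ee_rot: [3.142, 0.0, -0.035]
force: [-0.2, 0.2, -1.3]
width: 0.0242
```

{"op": "move_arm", "data": {"deltas": [[0, -14, 0, 0, 0, 0], [0, -14, 0, 0, 0, 0], [0, -12, 0, 0, 0, 0], [0, -12, 0, 0, 0, 0], [0, -10, 0, 0, 0, 0]]}}

```text
t: 15.58
eef_pos: [0.5356, -0.1411, 0.2991]
ee_rot: [3.142, 0.0, -0.036]
force: [-0.4, 0.3, -1.4]
width: 0.0242
```

{"op": "move_arm", "data": {"deltas": [[0, -8, 0, 0, 0, 0], [0, -6, 0, 0, 0, 0], [0, -4, 0, 0, 0, 0], [0, -2, 0, 0, 0, 0], [0, -1, 0, 0, 0, 0]]}}

```text
t: 16.0
eef_pos: [0.5357, -0.1608, 0.2991]
ee_rot: [-3.142, 0.0, -0.035]
force: [0.1, 0.3, -1.6]
width: 0.0244
```

```bash
python3 -c "
from h import *
im,st=look([('pan',.068),('balance',0),('weight_middle',.1)],f='w9.png')
look([('pan',.068)],n='top',f='t9.png')
z=st['eef_pos'][2]-.163
print('knob est',ray('wrist',(323.6,198.4),z,st))
g=cv2.cvtColor(im,cv2.COLOR_RGB2GRAY)
c=cv2.HoughCircles(cv2.medianBlur(g,3),cv2.HOUGH_GRADIENT,1,60,param1=80,param2=20,minRadius=15,maxRadius=120)
print(c)
"
```

```text
tcp [ 0.5357 -0.1608  0.2991] [-180.      0.     -2.02] w 0.0244 F [ 0.05  0.31 -1.64] t 16.0
wrist pan 0.56 [411.9 169.4] [ 586. -218.   68.]
wrist balance 0.55 [393.7 211.7] [ 546.6 -221.7    0. ]
tcp [ 0.5357 -0.1604  0.2992] [-180.   -0.   -2.] w 0.0241 F [-0.97  0.13 -1.74] t 16.2
knob est [ 0.58093764 -0.16408289  0.1361247 ]
[[[411.5 162.5  78.6]
  [320.5 302.5  70.5]
  [254.5 268.5  94. ]
  [330.5 373.5  95.1]
  [164.5 332.5 112.8]
  [323.5 234.5  60.7]
  [378.5 274.5  36.4]
  [307.5 116.5  34.7]
  [352.5 175.5  57.3]
  [449.5 278.5  71.4]
  [274.5 341.5  21. ]
  [420.5 454.5  22.3]
  [ 58.5 363.5  40.2]
  [387.5 343.5  23.9]]]
```

```bash
cat > fit.py <<'E'
from h import *
def fit(f,n,st,x0,y0,rad=(.043,.045,.047)):
    g=cv2.GaussianBlur(cv2.imread('pics/'+f,0),(0,0),1).astype(np.float32)
    gx,gy=cv2.Sobel(g,cv2.CV_32F,1,0),cv2.Sobel(g,cv2.CV_32F,0,1); K,T=cam(n,st)
    th=np.linspace(0,2*np.pi,180,endpoint=False); out=[]
    def pr(P):
        q=(P-T[:3,3])@T[:3,:3]; u=np.c_[q[:,0],-q[:,1],-q[:,2]]@K.T; return (u[:,:2]/u[:,2:]).astype(np.float32)
    for r in rad:
        for dx in np.arange(-.014,.015,.001):
            for dy in np.arange(-.014,.015,.001):
                c=np.array([x0+dx,y0+dy,.068]); D=np.c_[np.cos(th),np.sin(th),0*th]
                p=pr(c+r*D); d=pr(c+(r+.001)*D)-p; d/=np.linalg.norm(d,axis=1)[:,None]
                s=lambda G:cv2.remap(G,p[:,:1],p[:,1:],cv2.INTER_LINEAR)[:,0]
                v=np.clip(np.abs(s(gx)*d[:,0]+s(gy)*d[:,1]),0,120); out.append((v.mean(),r,c[0],c[1]))
    out.sort(reverse=True); print(f,[tuple(np.round(o,4)) for o in out[:4]])
if __name__=="__main__":
    fit('w9.png','wrist',arm.get_state(),.585,-.218); fit('top1.png','top',None,.587,-.222)
    fit('scene1.png','scene',None,.584,-.215)
    im=cv2.imread('pics/w9.png'); 
    st=arm.get_state()
    cv2.imwrite('pics/c9.png',cv2.resize(im[60:330,200:560],(800,600)))
E
python3 fit.py
```

```text
w9.png [(np.float64(101.3138), np.float64(0.045), np.float64(0.584), np.float64(-0.219)), (np.float64(99.6997), np.float64(0.045), np.float64(0.583), np.float64(-0.219)), (np.float64(96.7464), np.float64(0.045), np.float64(0.584), np.float64(-0.22)), (np.float64(93.9853), np.float64(0.045), np.float64(0.585), np.float64(-0.22))]
top1.png [(np.float64(96.7429), np.float64(0.045), np.float64(0.588), np.float64(-0.221)), (np.float64(96.3111), np.float64(0.047), np.float64(0.586), np.float64(-0.222)), (np.float64(95.8688), np.float64(0.047), np.float64(0.585), np.float64(-0.222)), (np.float64(95.8268), np.float64(0.045), np.float64(0.587), np.float64(-0.222))]
scene1.png [(np.float64(86.0018), np.float64(0.047), np.float64(0.584), np.float64(-0.223)), (np.float64(85.6268), np.float64(0.047), np.float64(0.585), np.float64(-0.223)), (np.float64(85.2471), np.float64(0.047), np.float64(0.585), np.float64(-0.224)), (np.float64(85.1691), np.float64(0.047), np.float64(0.584), np.float64(-0.224))]
```

{"op": "move_arm", "data": {"deltas": [[0, -2, 0, 0, 0, 0], [0.5, -4, 0, 0, 0, 0], [0.5, -6, 0, 0, 0, 0], [0.5, -8, 0, 0, 0, 0], [0.5, -9, 0, 0, 0, 0]]}}

```text
t: 16.72
eef_pos: [0.5378, -0.1905, 0.2992]
ee_rot: [3.142, -0.0, -0.035]
force: [0.7, 0.1, -1.1]
width: 0.0241
```

{"op": "move_arm", "data": {"deltas": [[0.5, -9, 0, 0, 0, 0], [0.5, -7, 0, 0, 0, 0], [0, -5, 0, 0, 0, 0], [0, -3.5, 0, 0, 0, 0], [0, -2, 0, 0, 0, 0]]}}

```text
t: 17.13
eef_pos: [0.5386, -0.2169, 0.299]
ee_rot: [-3.142, 0.0, -0.036]
force: [-0.5, -0.1, -1.9]
width: 0.0245
```

{"op": "move_arm", "data": {"deltas": [[0, 0, -1, 0, 0, 0], [0, 0, -2, 0, 0, 0], [0, 0, -3, 0, 0, 0], [0, 0, -2, 0, 0, 0], [0, 0, -1, 0, 0, 0]]}}

```text
t: 17.55
eef_pos: [0.5386, -0.2159, 0.2896]
ee_rot: [-3.141, 0.001, -0.035]
force: [-0.9, -0.2, -3.0]
width: 0.0241
```

{"op": "move_arm", "data": {"deltas": [[0, 0, 0, 0, 0, 0], [0, 0, 0, 0, 0, 0], [0, 0, 0, 0, 0, 0], [0, 0, 0, 0, 0, 0], [0, 0, 0, 0, 0, 0]]}}

```text
t: 17.97
eef_pos: [0.5387, -0.2162, 0.2903]
ee_rot: [3.142, -0.0, -0.035]
force: [-0.8, 0.2, -1.4]
width: 0.0242
```

```bash
python3 -c "
from h import *
from fit import fit
im,st=look([('left_tip',.1175),('right_tip',.1175),('gap_mark',.1175)],f='w10.png')
fit('w10.png','wrist',st,.584,-.219)
g=cv2.cvtColor(im,cv2.COLOR_RGB2GRAY)[150:250,270:380]
print(cv2.HoughCircles(cv2.medianBlur(g,3),cv2.HOUGH_GRADIENT,1,60,param1=80,param2=12,minRadius=20,maxRadius=34))
print('knob pred',ray('wrist',(323.6,198.4),st['eef_pos'][2]-.163,st))
ims,_=look([],n='scene',f='s10.png')
w=[]
for i in range(5): arm.grab_frame('wrist'); w.append(arm.get_state()['width']*1000)
print(np.mean(w),arm.get_state()['force'],arm.get_state()['moment'])
u=proj('scene',[.584,-.2195,.1]).astype(int);print(u)
b=ims[max(0,u[1]-60):u[1]+90,max(0,u[0]-100):u[0]+100]
cv2.imwrite('pics/c10.png',np.hstack([cv2.resize(im[100:300,187:454],(400,300),interpolation=2),cv2.resize(b,(400,300),interpolation=2)])[...,::-1])
"
```

```text
tcp [ 0.5387 -0.2162  0.2903] [ 1.80e+02 -1.00e-02 -2.02e+00] w 0.0242 F [-0.8   0.18 -1.44] t 17.9667
w10.png [(np.float64(104.0101), np.float64(0.045), np.float64(0.583), np.float64(-0.22)), (np.float64(103.1917), np.float64(0.047), np.float64(0.587), np.float64(-0.218)), (np.float64(103.13), np.float64(0.047), np.float64(0.587), np.float64(-0.219)), (np.float64(100.0829), np.float64(0.045), np.float64(0.584), np.float64(-0.219))]
[[[52.5 46.5 24.5]]]
knob pred [ 0.58398611 -0.21946843  0.12728206]
tcp [ 0.5387 -0.2163  0.2902] [ 1.80e+02 -1.00e-02 -2.02e+00] w 0.0246 F [-0.56  0.58 -1.52] t 18.1667
24.235703881240017 [ 0.97186939 -1.31550901 -1.88925021] [-0.04788225  0.03906013 -0.00472913]
[342 173]
```

View pics/c10.png

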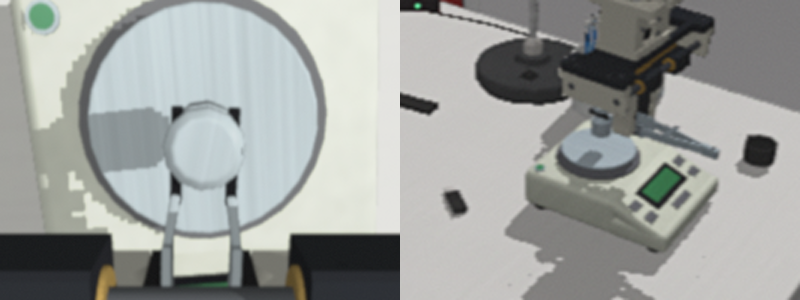

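```bash
python3 -c "
from h import *
c=np.array([.584,-.2195,0]);T=cam('scene')[1];d=T[:3,3]-c;d[2]=0;d/=np.linalg.norm(d)
for z in(.068,.078,.083,.088,.093,.1):print(z,proj('scene',c+.012*d+[0,0,z]))
g=cv2.imread('pics/s10.png')[165:200,342].astype(int).sum(1)//3;print(list(zip(range(165,200),g)))
"
```

```text
0.068 [341.31484736 188.20991845]
0.078 [341.52402115 184.58310124]
0.083 [341.62953037 182.75370067]
0.088 [341.73566172 180.91351308]
0.093 [341.84242072 179.06244275]
0.1 [341.99294843 176.45247674]
[(165, np.int64(106)), (166, np.int64(109)), (167, np.int64(114)), (168, np.int64(100)), (169, np.int64(80)), (170, np.int64(40)), (171, np.int64(57)), (172, np.int64(111)), (173, np.int64(127)), (174, np.int64(122)), (175, np.int64(107)), (176, np.int64(95)), (177, np.int64(94)), (178, np.int64(95)), (179, np.int64(91)), (180, np.int64(90)), (181, np.int64(109)), (182, np.int64(159)), (183, np.int64(170)), (184, np.int64(169)), (185, np.int64(169)), (186, np.int64(169)), (187, np.int64(171)), (188, np.int64(169)), (189, np.int64(149)), (190, np.int64(125)), (191, np.int64(125)), (192, np.int64(149)), (193, np.int64(167)), (194, np.int64(176)), (195, np.int64(174)), (196, np.int64(154)), (197, np.int64(105)), (198, np.int64(71)), (199, np.int64(63))]
```

The base's lower edge is at row ≈181.3, so z≈0.087 m, about 19 mm above the pan. Everything is steady, so I'll hand in.

```bash
python3 -c "
from station import arm
print(arm.job_done())"
```

```text
the job is handed in; nothing more can be done
None
```

I handed the job in at about 18.5 s of the 48 s allowed. The arm holds the forceps at the working gap, and the middle weight hangs by its knob over the pan.

I picked the forceps up by the finger plates and put the open tips either side of the neck. I then squeezed them to a plate width of 24.1–24.2 mm, lifted the weight out of its seat and carried it over the balance.

My last checks showed:
- **Tip gap:** the plate width averaged 24.24 mm, which gives about 13.3 mm. Pixel edges before the lift gave about 13.4 mm, so it is slightly over the marked 13 mm. I never managed to read the gap mark itself with the forceps in the gripper.
- **Position:** the knob is within about 1 mm of the pan centre fitted in the wrist camera. The top and scene cameras put the pan centre 4–5 mm from that.
- **Height:** the base is about 19 mm above the pan by the scene camera and 20 mm by the arm pose.
- **Weight and balance:** the last pictures show the weight upright and clear of the balance, with no sign of contact in the forces. It looked still, but I did not compare two pictures to prove that.
- **Other weights:** the large and small weights were still in their seats in the picture taken just after the lift. I did not look at them again before handing in.

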